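# Aim the night lamp at the cat ring holder and switch it on

### The job

With a fingertip, gently push the night lamp's swinging arm round until its lamp head points straight at the middle of the ceramic cat ring holder, and leave it there. Then press the round button on the lamp's base right down and let it come up again, so that the lamp lights the cat. Only push and press: do not pinch the arm, do not press the button before the arm is aimed, and leave the cat and the other things on the dresser where they stand.

Things in the scene. Friction and masses are not known exactly. Their poses are not given: they have to be found in the camera images.
- lamp: Night lamp's fixed base: white rounded slab 190 x 110 x 28 mm, with an upright brass post (22 mm diameter). Origin on the dresser top, under the post's axis, which is the arm's pivot. In its own axes the slab runs from x = -135 to +55 mm; z is up. The base cannot move; it stands turned by up to about 17 degrees.
- light_arm (a point): The swinging arm. Origin on the pivot axis at dresser-top level; x points out along the arm, the way the lamp shines; z up. Level brass bar 12 mm wide, 102 to 118 mm above the dresser top, bare from the 32 mm wide hub (top at 124 mm) to 124 mm out; then a conical white lamp head, up to 50 mm wide, to 168 mm out. Under the bar lies only the base slab (28 mm high, up to 55 mm out).
- swing (a joint): Angle of the arm about the vertical post, rad: 0 when the arm's x axis lies along the base's x axis, growing counter-clockwise seen from above, stops at -1.7 and +1.7. Light friction (about 0.05 N m, that is under 1 N at the middle of the bar): the arm stays where it is left.
- switch_top (a point): Centre of the top face of the round brass press button, 28 mm in diameter, on the lamp base, 95 mm from the pivot on the side away from the arm (base x = -95 mm). It is pressed straight down.
- switch (a joint): Button travel, m: 0 up, 0.006 fully down; about 4 N presses it fully down, a spring brings it back up.
- cat: White ceramic sitting cat ring holder, loose, 62 mm across at the foot, ears up to 95 mm, a thin upright tail at its back (up to 41 mm from its middle, 90 mm high). Origin at the middle of its underside, on the dresser top. It stands 200 to 310 mm from the lamp's pivot, to the left or to the right of the arm.
- jar: Closed frosted glass jar with a bamboo lid, loose, 64 mm in diameter, 72 mm high; origin at the middle of its underside. It stands on the other side of the arm from the cat. Leave alone.
- file_case: Steel nail file case lying flat, loose, 140 x 26 x 14 mm, long along its x; origin at the middle of its underside. Leave alone.
- hairbrush: Bamboo hairbrush lying bristles down, loose, 210 mm long along its x, 60 mm wide, 24 mm high; origin about its middle, on the dresser top. Leave alone. (Out of the way, about half a metre to the robot's right, stand two stacked smoked acrylic trays, fixed, 92 mm high.)
Mind the look-alikes: they are no part of the job. Of the things shaped like the cat, the white one is meant.

How it is judged (in metres and radians):
On the way, in this order (a step that is already met when the one before it is completed fails the run):
1. the lamp arm points at the cat and has come to rest (y of cat in the frame of light_arm between -0.022 and 0.022 m and x of cat in the frame of light_arm above 0.1 m and velocity of joint swing between -0.05 and 0.05 rad/s), for 0.2 s.
2. the button is pressed down with the arm aimed (value of joint switch above 0.0045 m and y of cat in the frame of light_arm between -0.022 and 0.022 m and x of cat in the frame of light_arm above 0.1 m), for 0.05 s.
At the end, for the whole second after the job is handed in: The line along the arm passes within 22 mm of the middle of the cat, on the lamp head's side; the arm is at rest; the button is up again (less than 1.5 mm down); cat, jar, nail file case and hairbrush are upright and within 12 mm of where they stood (all of step 1 and value of joint switch below 0.0015 m and distance of each of cat, jar, file_case, hairbrush from where it was at the start of the episode below 0.012 m and angle between each of cat, jar, file_case, hairbrush's own z axis and vertical below 0.15 rad); the robot touches nothing.
It fails at once if the button is pressed (over 2.5 mm) while the arm is not aimed at the cat (value of joint switch above 0.0025 m and not (y of cat in the frame of light_arm between -0.022 and 0.022 m and x of cat in the frame of light_arm above 0.1 m)).
It fails at once if the arm is pinched or shoved hard (over 15 N from the fingers) (contact force between the fingers and swing above 15 N).
It fails at once if the cat, jar, nail file case or hairbrush is moved by more than 12 mm, lifted or tipped (distance of any of cat, jar, file_case, hairbrush from where it was at the start of the episode above 0.012 m or angle between any of cat, jar, file_case, hairbrush's own z axis and vertical above 0.2 rad).
It also fails if it takes over 48 s, if anything falls off the work surface, if the arm or the gripper's body presses on something with over 40 N, if the wrist force passes 120 N, or if a joint passes its speed limit or range.

### The arm

A 7-joint arm with a two-finger parallel gripper is mounted at the origin on the work surface. World frame = base frame: x ahead of the robot, y to its left, z up, the work surface at z = 0. Lengths are in mm, angles in rad, forces in N, time in s.
With the tool pointing down it reaches from about 400 to 850 mm from the base axis. Payload 10.4 kg.
Tool frame: the origin (TCP) lies between the finger pads; the fingertips stand 19 mm ahead of it and the grasp point (between the pads) is the TCP (tip_extent is the z of the fingertips in the tool frame, in mm); z points along the fingers, y is the line along which they close (so a half turn about z gives the same grasp; the last joint's range is limited). The gripper opens to 87 mm and grips with 3 to 60 N. Pads are 19 mm wide; open, the fingers measure 117 mm over their backs; the gripper's body (75 mm by 190 mm) begins 51 mm behind the grasp point.
Start: joints at [1.238, 0.332, -0.065, 1.46, 0.022, 1.35, -0.088], TCP at [190.564, -595.261, 241.576] pointing down, gripper open.
Joint ranges: [-2.6, 2.6], [-0.5, 2.12], [-1.47, 1.34], [0.16, 2.42], [-1.27, 4.41], [0.06, 2.06], [-2.6, 2.6]. Speed limits (rad/s): [2.22, 2.22, 2.79, 2.79, 3.14, 3.14, 3.14].

### API

Orientations are given as a rotation vector (axis times angle).
In Python, from station import * gives the robot as it stands. The module is installed in compiled form; this text tells all that it offers.
- The arm moves only by the shell command python3 -m handwheel 'ROWS'. ROWS is JSON, a list of rows, each a list of 3 entries, a list of its own where there are three numbers: the shift along the tool's x, y, z in cm, then the turn about the tool's z in degrees, then the finger opening in cm, from 0 to 8.7. In form: [[[x, y, z], roll, jaw], ...]. A call has 1 to 8 rows; each row shifts and turns the commanded pose from where the row before left it, along the tool's axes as they then stand; what a row does not reach is not made up. A row lasts 1/10 s, in which the tool goes at most 50 mm and 8.59 degrees, less where a joint would pass 70% of its speed; a pose out of reach is approached as far as the arm can. A call with a gripper value outside its range is refused whole. The fingers move at their own pace and stop on an object; the grip force is fixed at half the most. Time passes only in rows, so rows that do not move let the fingers close. It gives the time, the measured TCP pose, the force, the opening and the grip force at its end, in the units of the state.
- sense(): the state, without advancing time (a new reading comes with each control period).
- read_camera(name): name is "side" or "top"; returns a dict with "frame" (420x560x3 uint8, blue, green, red), "mtx" (3x3 intrinsics, pixels), "R" (3x3) and "t" (3): a world point X has camera coordinates R X + t. Camera axes: x right, y down, z forward; pixel columns grow to the right and rows downward; lengths in mm; the calibration is good to about 2 mm. A picture is of the moment at which its call begins. There is no depth.
- hand_in(): hands the job in; it is judged then, once.
Trained networks look in a picture, given as the dict that the camera call returned (one of the last four; its "shot" number tells which), for a name from the list of things; names that differ only in an ending like _2 or _b are one class to them, and where a whole thing is asked for, a point or a joint stands for the part that bears it (a point fixed in the world has none). Each returns a list of dicts, best first, with "score" (0 to 1); they miss things now and then, are a little off and sometimes report something else, mostly with a low value. They report only what shows in the picture. A call takes as long as a camera call. They do not tell look-alikes from the thing itself.
- silhouettes(picture, label): "pixels" (420x560 bool, what is visible of it) and "at" ([column, row] in pixels, amid what is visible of it).
- mark_of(picture, label): "at" ([column, row] in pixels: a listed point, or the origin of a listed thing).
The state is a dict: "time_s": time; "joint_positions": joint angles; "joint_vel": joint speeds; "tau": joint torques, N m; "ee_pos": TCP position; "tcp_rot": TCP orientation; "ft_force": force on the tool from outside, world axes, zero at the start; "torque": the same for the moment, N m; "gripper_width": opening from 0.0 (shut) to 1.0 (fully open); "gripper_force": force on a finger pad.
Only numpy, scipy, OpenCV 4.12 (cv2) and the standard library are available. Lean on these libraries where they do the work, as an engineer would, in place of code of your own. Each camera call takes 0.05 s, during which the arm holds its last target. There are 200 camera calls.

## Working session

There is one attempt and no reset: what is moved stays moved. The work goes in short steps, Python scripts to look and compute and a shell command to move; the robot and the scene stay as the last step left them, time stands still between calls to the robot, and variables do not carry over. Pictures are saved under pics/ and viewed, at most 10 in all, crops included, and the job is handed in when it is done.

```bash
mkdir -p pics; cat > h.py <<'E'
from station import *
import numpy as np, cv2
from scipy.spatial.transform import Rotation as Ro
def ray(p,uv):
    d=np.linalg.inv(p["mtx"])@np.array([uv[0],uv[1],1.]); R=np.array(p["R"]);t=np.array(p["t"]).ravel()
    return -R.T@t, R.T@d
def onz(p,uv,z):
    c,d=ray(p,uv); return c+d*(z-c[2])/d[2]
def px(p,X):
    c=np.array(p["R"])@np.array(X,float)+np.array(p["t"]).ravel(); q=p["mtx"]@c; return q[:2]/q[2]
def tri(ps,uvs):
    A=np.zeros((3,3));b=np.zeros(3)
    for p,uv in zip(ps,uvs):
        c,d=ray(p,uv); d=d/np.linalg.norm(d); M=np.eye(3)-np.outer(d,d); A+=M;b+=M@c
    return np.linalg.solve(A,b)
E
python3 - <<'E'
from h import *
np.set_printoptions(precision=1,suppress=True)
Z=dict(lamp=0,light_arm=0,switch_top=34,cat=0,jar=0,file_case=0,hairbrush=0)
for n in ("top","side"):
    p=read_camera(n); cv2.imwrite(f"pics/{n}0.png",p["frame"])
    print(n,"cam",ray(p,(0,0))[0])
    for l in Z:
        for r in mark_of(p,l)[:3]: print(l,round(r["score"],2),np.array(r["at"]),onz(p,r["at"],Z[l]))
s=sense(); print(s["time_s"],s["ee_pos"],Ro.from_rotvec(s["tcp_rot"]).as_matrix())
E
```

```text
top cam [ 488.8  -36.  1029.9]
lamp 0.74 [299.9 213. ] [535.8 -44.    0. ]
switch_top 0.53 [308.5 246.1] [458.8 -63.   34. ]
cat 0.96 [373.5 101.7] [ 801.1 -220.3    0. ]
cat 0.8 [378.2 149.5] [ 686. -230.    0.]
cat 0.65 [431.3 144.7] [ 696.7 -355.1    0. ]
jar 0.87 [205.4 177.5] [621.1 181.1   0. ]
file_case 0.63 [390.6 294. ] [ 346.6 -254.3    0. ]
hairbrush 0.8 [152.2 306.2] [317.  304.4   0. ]
side cam [ 491.4 -765.7  737.3]
lamp 0.59 [264.1 246.2] [535.7 -38.2  -0. ]
switch_top 0.5 [174.8 169.1] [317.5 259.6  34. ]
switch_top 0.46 [225.7 240.2] [448.8 -40.8  34. ]
cat 0.84 [369.8 355.4] [ 701.7 -345.8    0. ]
cat 0.83 [350.1 305.5] [ 693.3 -230.8    0. ]
cat 0.77 [405.2 298.1] [ 810.3 -227.3    0. ]
jar 0.63 [285.3 182.9] [617.7 197.7   0. ]
file_case 0.82 [179.7 334.3] [ 349.4 -254.9    0. ]
hairbrush 0.76 [173.8 171.7] [306.9 296.5   0. ]
0.8 [ 190.6 -595.3  241.6] [[ 1.   0.3  0. ]
 [ 0.3 -1.  -0. ]
 [ 0.   0.  -1. ]]
```

View pics/top0.png

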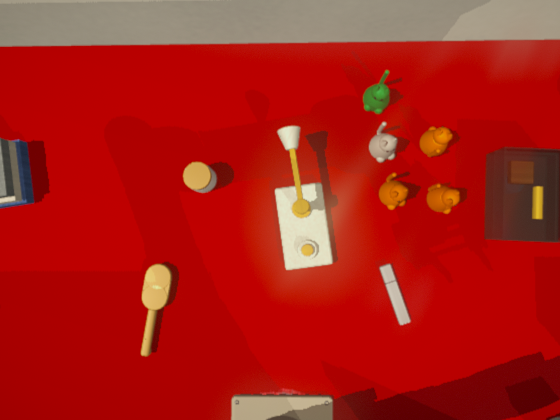

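View pics/side0.png

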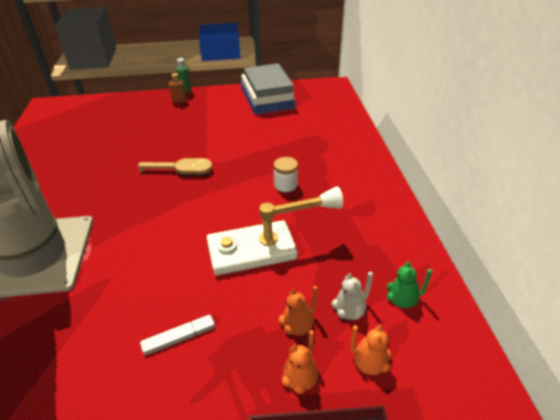

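Top view: the arm runs from the hub at (301,208) to the head at (289,138). The white cat is at (383,146), the button at (308,250) and the jar at (200,177). The orange and green cats are look-alikes, so the network's first-ranked cat (373,102) is the green one. Next I'll refine the pivot and the white cat.

```bash
cat >> h.py <<'E'
def fit(p):
    """arm line at z=118 from top view: pivot of hub ring + bar"""
    hsv=cv2.cvtColor(p["frame"],cv2.COLOR_BGR2HSV)
    return hsv
def whitecat(p):
    best=None
    for r in silhouettes(p,"cat"):
        m=np.array(r["pixels"]); s=np.median(cv2.cvtColor(p["frame"],cv2.COLOR_BGR2HSV)[...,1][m])
        if best is None or s<best[0]: best=(s,r,m)
    return best
E
python3 - <<'E'
from h import *
np.set_printoptions(precision=2,suppress=True)
P=[];
for n in ("top","side"):
    p=read_camera(n);P.append(p)
    s,r,m=whitecat(p); ys,xs=np.nonzero(m); print(n,"white sat",s,r["at"],m.sum(),xs.min(),xs.max(),ys.min(),ys.max())
    for l in ("light_arm","swing","lamp"):
        for q in silhouettes(p,l)[:2]:
            mm=np.array(q["pixels"]); ys,xs=np.nonzero(mm); print(l,q["score"],q["at"],mm.sum(),xs.min(),xs.max(),ys.min(),ys.max())
            if n=="top" and l=="light_arm":
                # row-wise centres
                for v in range(ys.min(),ys.max()+1,4):
                    c=np.nonzero(mm[v])[0]
                    if len(c): w=onz(p,((c.min()+c.max())/2,v),116); print(v,c.min(),c.max(),w)
    for X in ([690,-230,0],[690,-230,50]): print(px(p,X))
s=sense(); print(s["time_s"],Ro.from_rotvec(s["tcp_rot"]).as_matrix())
A=np.vstack([cv2.resize(P[0]["frame"][90:290,250:450],None,fx=3.,fy=3.)]); cv2.imwrite("pics/crop.png",A)
E
```

```text
top white sat 66.0 [379.3, 146.9] 689 369 396 122 162
light_arm 0.92 [292.8, 154.6] 886 278 308 127 213
127 294 297 [712.99 -34.35 116.  ]
131 279 299 [704.52 -20.55 116.  ]
135 279 298 [695.95 -19.48 116.  ]
139 281 298 [687.38 -21.58 116.  ]
143 282 298 [678.82 -22.62 116.  ]
147 284 297 [670.27 -23.66 116.  ]
151 287 295 [661.73 -24.7  116.  ]
155 289 295 [653.19 -26.8  116.  ]
159 290 296 [644.66 -28.89 116.  ]
163 291 296 [636.15 -29.92 116.  ]
167 291 297 [627.64 -30.96 116.  ]
171 292 298 [619.14 -33.04 116.  ]
175 293 298 [610.65 -34.08 116.  ]
179 294 299 [602.17 -36.16 116.  ]
183 294 299 [593.71 -36.13 116.  ]
187 295 300 [585.24 -38.21 116.  ]
191 296 301 [576.79 -40.29 116.  ]
195 297 301 [568.35 -41.32 116.  ]
199 297 303 [559.91 -43.39 116.  ]
203 295 307 [551.49 -45.46 116.  ]
207 294 308 [543.08 -45.43 116.  ]
211 296 306 [534.68 -45.4  116.  ]
swing 0.65 [150.3, 293.8] 1515 141 171 264 356
swing 0.58 [292.6, 149.7] 812 277 308 126 213
lamp 0.72 [301.0, 220.2] 4479 275 332 127 269
[378.17 147.83]
[382.31 143.51]
side white sat 55.0 [351.6, 299.8] 1146 332 372 273 320
light_arm 0.64 [312.0, 205.8] 937 261 343 188 220
swing 0.76 [309.6, 205.5] 950 260 342 188 220
swing 0.29 [352.4, 300.1] 1148 332 372 273 320
lamp 0.62 [261.3, 241.5] 4308 208 342 188 274
[348.41 305.34]
[350.66 289.68]
1.3 [[ 0.95  0.3   0.  ]
 [ 0.3  -0.95 -0.  ]
 [ 0.    0.   -1.  ]]
```

View pics/crop.png

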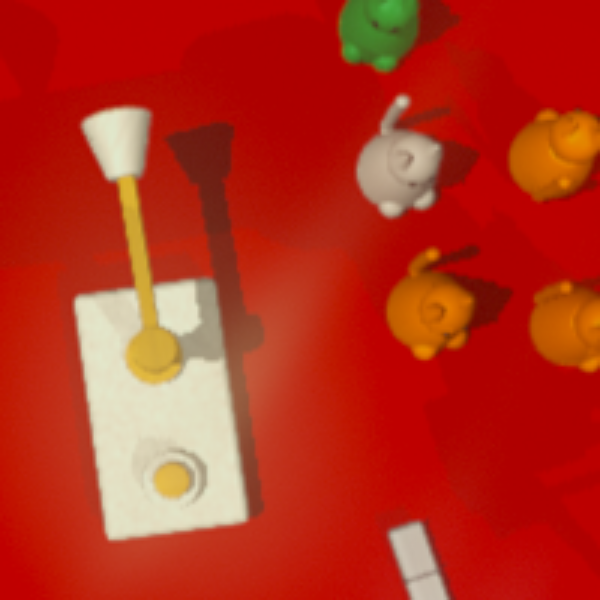

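The pivot is about (540,-45) and the arm points at +10°. The white cat is about (687,-230), a bearing of -51°. I'll move in from the left of the arm with the fingers closed and tool x aligned with the arm.

```bash
python3 -m handwheel '[[[0,0,0],7.4,0],[[3.3,-3.4,0],0,0],[[3.3,-3.4,0],0,0],[[3.3,-3.4,0],0,0],[[3.3,-3.4,0],0,0],[[3.3,-3.4,0],0,0],[[3.3,-3.4,0],0,0],[[3.3,-3.4,0],0,0]]'; python3 -m handwheel '[[[3.3,-3.4,0],0,0],[[3.3,-3.4,0],0,0],[[3.3,-3.4,0],0,0],[[3.3,-3.4,0],0,0],[[3.3,-3.4,0],0,0],[[0,0,0],0,0],[[0,0,0],0,0]]'
cat >> h.py <<'E'
def st(goal=None):
    s=sense(); R=Ro.from_rotvec(s["tcp_rot"]).as_matrix(); p=np.array(s["ee_pos"])
    print("t",s["time_s"],"p",p.round(1),"ang",np.degrees(np.arctan2(R[1,0],R[0,0])).round(1),"w",s["gripper_width"],"F",np.round(s["ft_force"],1),"z",R[:,2].round(3))
    if goal is not None: print("shift cm",(R.T@(np.array(goal)-p)/10).round(2))
E
python3 -c "
from h import *
st([610,20,242])"
```

```text
time_s: 2.1
ee_pos: [375.8, -317.9, 241.9]
tcp_rot: [3.128, 0.283, 0.001]
ft_force: [0.6, 0.1, 0.5]
gripper_width: 0.354
gripper_force: 0.0
time_s: 2.8
ee_pos: [507.1, -121.8, 241.4]
tcp_rot: [-3.128, -0.287, 0.0]
ft_force: [-0.4, -0.2, -0.6]
gripper_width: 0.004
gripper_force: 0.0
t 2.8 p [ 507.1 -121.8  241.4] ang 10.5 w 0.00362898135933402 F [-0.4 -0.2 -0.6] z [-0.  0. -1.]
shift cm [ 12.7  -12.07  -0.06]
```

```bash
python3 -m handwheel '[[[3.2,-3.0,0],0,0],[[3.2,-3.0,0],0,0],[[3.2,-3.0,0],0,0],[[3.1,-3.0,0],0,0],[[0,0,4.3],0,0],[[0,0,4.3],0,0],[[0,0,4.2],0,0],[[0,0,0],0,0]]'
python3 -c "
from h import *
st([610,18,114])
p=read_camera('top');cv2.imwrite('pics/a.png',cv2.resize(p['frame'][90:290,200:450],None,fx=2.5,fy=2.5))"
```

```text
time_s: 3.6
ee_pos: [606.5, 15.6, 107.9]
tcp_rot: [3.129, 0.28, -0.015]
ft_force: [-0.7, -0.7, -0.7]
gripper_width: 0.005
gripper_force: 0.0
t 3.6 p [606.5  15.6 107.9] ang 10.2 w 0.004611453368344447 F [-0.7 -0.7 -0.7] z [-0.01  -0.001 -1.   ]
shift cm [ 0.38 -0.18 -0.62]
```

View pics/a.png

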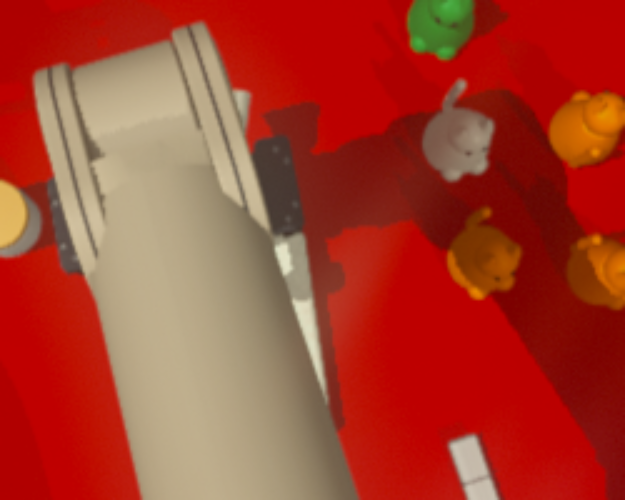

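```bash
python3 -m handwheel '[[[0.2,0.7,0],0,0],[[0.2,0.7,0],0,0],[[0,0.6,0],0,0],[[0,0.3,0],0,0],[[0,0.2,0],0,0],[[0,0.2,0],0,0],[[0.03,0.1,0],1,0],[[0.07,0.27,0],2,0]]';python3 -m handwheel '[[[0.1,0.4,0],3,0],[[0.1,0.4,0],3,0],[[0.1,0.4,0],3,0],[[0.1,0.4,0],3,0],[[0.1,0.4,0],3,0],[[0.1,0.4,0],3,0],[[0.1,0.4,0],3,0],[[0,0,0],0,0]]'
python3 -c "
from h import *
st()
for n in ('top','side'):
    p=read_camera(n);cv2.imwrite(f'pics/b{n}.png',p['frame'])
    if n=='side':
        for q in mark_of(p,'light_arm')+silhouettes(p,'light_arm'): print(q['at'],q['score'])"
```

```text
time_s: 4.45
ee_pos: [620.6, -10.8, 113.6]
tcp_rot: [-3.135, -0.199, -0.0]
ft_force: [-0.3, 0.6, -0.4]
gripper_width: 0.005
gripper_force: 0.0
time_s: 5.25
ee_pos: [626.9, -39.8, 113.6]
tcp_rot: [3.118, -0.378, 0.0]
ft_force: [0.0, -0.6, -0.6]
gripper_width: 0.004
gripper_force: 0.0
t 5.25 p [626.9 -39.8 113.6] ang -13.8 w 0.0036075856546864157 F [ 0.  -0.6 -0.6] z [ 0. -0. -1.]
[322.4, 213.9] 0.9
```

View pics/bside.png

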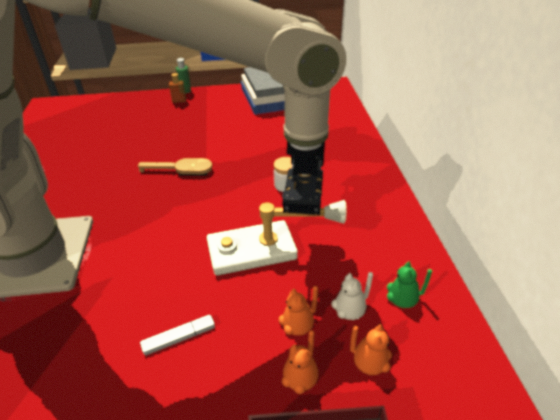

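The side view shows the head moved to (340,212), with the finger against the bar and the cats undisturbed. I'll keep going round the arc.

```bash
python3 -m handwheel '[[[0.1,0.55,0],3,0],[[0.1,0.55,0],3,0],[[0.1,0.5,0],3,0],[[0.1,0.44,0],3,0],[[0.1,0.44,0],3,0],[[0.1,0.44,0],3,0],[[0.1,0.44,0],3,0],[[0,0,0],0,0]]'
cat >> h.py <<'E'
PIV=np.array([540,-45.])
def arm(p):
    """arm angle from side picture: white head blob inside arm silhouette / brass bar line at z=110"""
    q=silhouettes(p,'light_arm')[0]; m=np.array(q['pixels']); ys,xs=np.nonzero(m)
    W=np.array([onz(p,(u,v),110)[:2] for u,v in zip(xs,ys)]); d=W-PIV; r=np.hypot(*d.T)
    k=(r>60)&(r<175); a=np.degrees(np.arctan2(d[k,1],d[k,0])); 
    h=(r>124)&(r<165); print('score',q['score'],'ang bar+head',np.median(a).round(1),'head',d[h].mean(0).round(1),np.degrees(np.arctan2(*d[h].mean(0)[::-1])).round(1),h.sum(),'rmax',r.max().round())
E
python3 -c "
from h import *
st()
s=sense();R=Ro.from_rotvec(s['tcp_rot']).as_matrix();print('rel',R.T@(np.array(s['ee_pos'])-[540,-45,0]))
p=read_camera('side');cv2.imwrite('pics/c.png',p['frame']);arm(p)
p=read_camera('top');cv2.imwrite('pics/ct.png',p['frame']);arm(p)
"
```

```text
time_s: 6.25
ee_pos: [620.5, -73.3, 113.5]
tcp_rot: [2.998, -0.937, 0.0]
ft_force: [0.1, -0.1, -0.6]
gripper_width: 0.005
gripper_force: 0.0
t 6.25 p [620.5 -73.3 113.5] ang -34.7 w 0.004735523734844503 F [ 0.1 -0.1 -0.6] z [-0. -0. -1.]
rel [  82.31593858  -22.49079784 -113.54248476]
score 0.96 ang bar+head -30.0 head [127.  -73.4] -30.0 300 rmax 178.0Traceback (most recent call last):
  File "<string>", line 6, in <module>
    p=read_camera('top');cv2.imwrite('pics/ct.png',p['frame']);arm(p)
                                                               ~~~^^^
  File "h.py", line 33, in arm
    q=silhouettes(p,'light_arm')[0]; m=np.array(q['pixels']); ys,xs=np.nonzero(m)
      ~~~~~~~~~~~~~~~~~~~~~~~~~~^^^
IndexError: list index out of range
```

```bash
python3 -m handwheel '[[[0.12,0.43,0],3,0],[[0.12,0.43,0],3,0],[[0.12,0.43,0],3,0],[[0.12,0.43,0],3,0],[[0.05,0.2,0],1.5,0],[[0,0,0],0,0],[[0,-0.5,0],0,0],[[0,-1.5,0],0,0]]'; python3 -m handwheel '[[[0,-1.5,0],0,0],[[0,0,-4],0,0],[[0,0,-4],0,0],[[0,0,-4],0,0],[[0,0,0],0,0]]'
python3 -c "
from h import *
st([446,-57,235])
p=read_camera('side');arm(p)
"
```

```text
time_s: 7.25
ee_pos: [627.4, -78.3, 113.6]
tcp_rot: [2.867, -1.282, 0.0]
ft_force: [0.6, -1.1, 0.3]
gripper_width: 0.008
gripper_force: 0.0
time_s: 7.75
ee_pos: [641.8, -65.9, 240.1]
tcp_rot: [-2.866, 1.277, -0.014]
ft_force: [0.2, -0.1, 0.6]
gripper_width: 0.006
gripper_force: 0.0
t 7.75 p [641.8 -65.9 240.1] ang -48.0 w 0.005735877817079125 F [ 0.2 -0.1  0.6] z [ 0.01 -0.   -1.  ]
shift cm [-13.75  13.97   0.32]
score 0.59 ang bar+head -42.8 head [108.1 -99. ] -42.5 333 rmax 181.0
```

```bash
python3 -m handwheel '[[[-3.4,3.5,0],0,0],[[-3.4,3.5,0],0,0],[[-3.4,3.5,0],0,0],[[-3.4,3.5,0],0,0],[[0,0,0],0,0],[[0,0,0],0,0]]'
python3 - <<'E'
from h import *
np.set_printoptions(precision=1,suppress=True)
st([446,-57,235])
p=read_camera('top');arm(p)
m=np.array(silhouettes(p,'light_arm')[0]['pixels']);ys,xs=np.nonzero(m)
W=np.array([onz(p,(u,v),112)[:2] for u,v in zip(xs,ys)]);r=np.hypot(*(W-PIV).T)
for lo,hi in ((30,60),(60,90),(90,120),(125,165)):
    k=(r>lo)&(r<hi); print(lo,k.sum(),W[k].mean(0) if k.any() else '')
q=read_camera('side')
T=whitecat(p);S=whitecat(q);print('cat',T[1]['at'],S[1]['at'],tri([p,q],[T[1]['at'],S[1]['at']]))
c=[[r['at'] for r in mark_of(x,'cat') if abs(np.array(r['at'])-w[1]['at']).max()<20] for x,w in((p,T),(q,S))];print(c, tri([p,q],[c[0][0],c[1][0]]) if c[0] and c[1] else '')
cv2.imwrite('pics/d.png',cv2.resize(p['frame'][100:290,230:450],None,fx=3,fy=3))
E
```

```text
time_s: 8.45
ee_pos: [442.9, -59.5, 233.1]
tcp_rot: [2.868, -1.281, -0.0]
ft_force: [0.1, 0.9, -1.7]
gripper_width: 0.001
gripper_force: 0.0
t 8.45 p [442.9 -59.5 233.1] ang -48.1 w 0.0013129584840626033 F [ 0.1  0.9 -1.7] z [-0. -0. -1.]
shift cm [ 0.  -0.4 -0.2]
score 0.78 ang bar+head -44.6 head [ 104.4 -103.6] -44.8 299 rmax 176.0
30 60 [573.9 -75.1]
60 85 [594.7 -97.4]
90 86 [ 615.1 -117.9]
125 299 [ 644.4 -148.8]
cat [381.1, 147.8] [353.2, 298.6] [ 691.1 -233.    24.2]
[[[377.1, 147.8]], [[348.9, 307.8]]] [ 692.  -229.2   -9.6]
```

View pics/d.png

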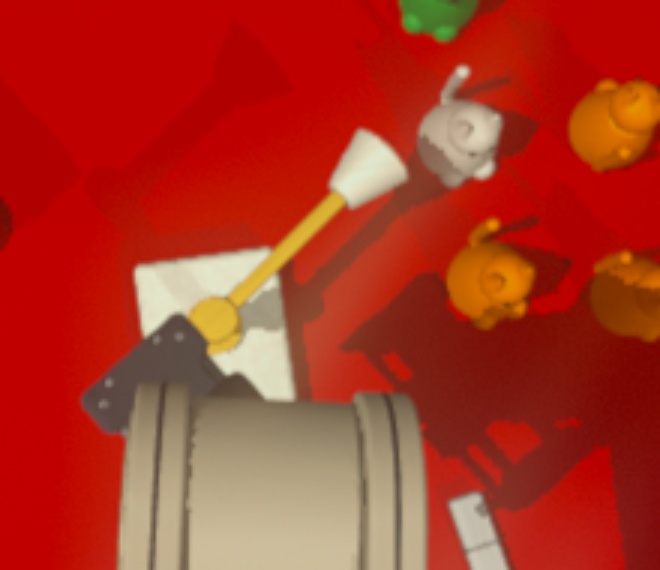

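The arm stands at about -46°, and its line passes roughly 24 mm to the left of the cat. It needs about 5.5° more, so I'll go back for a second nudge.

```bash
python3 -m handwheel '[[[3.4,-3.5,0],0,0],[[3.4,-3.5,0],0,0],[[3.4,-3.5,0],0,0],[[3.4,-3.5,0],0,0],[[0,0,0],0,0],[[0,0,4],0,0],[[0,0,4],0,0],[[0,0,4],0,0]]'
python3 - <<'E'
from h import *
st([611.7,-91.3,113.5])
E
```

```text
time_s: 9.65
ee_pos: [638.3, -67.6, 112.1]
tcp_rot: [-2.868, 1.281, -0.0]
ft_force: [-0.7, -0.4, -0.2]
gripper_width: 0.006
gripper_force: 0.0
t 9.65 p [638.3 -67.6 112.1] ang -48.2 w 0.0055587778594742895 F [-0.7 -0.4 -0.2] z [ 0.  0. -1.]
shift cm [-0.01  3.57 -0.15]
```

```bash
python3 -m handwheel '[[[0,1,0],0,0],[[0,1,0],0,0],[[0,0.9,0],0,0],[[0,0.4,0],0,0],[[0,0.27,0],0,0],[[0.07,0.26,0],1.8,0],[[0.07,0.26,0],1.8,0],[[0.07,0.26,0],1.8,0]]'; python3 -m handwheel '[[[0,0,0],0,0],[[0,-0.4,0],0,0],[[0,-1.5,0],0,0],[[0,-1.5,0],0,0],[[0,0,-4],0,0],[[0,0,-4],0,0],[[0,0,-4],0,0],[[0,0,0],0,0]]'
python3 - <<'E'
from h import *
st([446,-57,235])
E
```

```text
time_s: 10.45
ee_pos: [607.4, -97.9, 113.8]
tcp_rot: [-2.803, 1.419, -0.001]
ft_force: [0.0, 0.3, -0.3]
gripper_width: 0.008
gripper_force: 0.4
time_s: 11.25
ee_pos: [637.9, -76.5, 240.0]
tcp_rot: [-2.802, 1.412, -0.014]
ft_force: [0.3, 0.5, 0.2]
gripper_width: 0.005
gripper_force: 0.0
t 11.25 p [637.9 -76.5 240. ] ang -53.5 w 0.0046438627764623895 F [0.3 0.5 0.2] z [ 0.01 -0.   -1.  ]
shift cm [-12.99  14.26   0.32]
```

```bash
python3 -m handwheel '[[[-3.25,3.5,0],0,0],[[-3.25,3.5,0],0,0],[[-3.25,3.5,0],0,0],[[-3.25,3.5,0],0,0],[[0,0,0],0,0],[[0,0,0],0,0]]'
python3 - <<'E'
from h import *
np.set_printoptions(precision=1,suppress=True)
p=read_camera('top');q=read_camera('side')
m=np.array(silhouettes(p,'light_arm')[0]['pixels']);ys,xs=np.nonzero(m)
W=np.array([onz(p,(u,v),112)[:2] for u,v in zip(xs,ys)]);r=np.hypot(*(W-PIV).T)
k=(r>28)&(r<165)
vx,vy,x0,y0=cv2.fitLine(W[k].astype(np.float32),cv2.DIST_HUBER,0,.01,.01).ravel()
if vx<0: vx,vy=-vx,-vy
for c in ([687,-230],[692,-229]): print('ang',np.degrees(np.arctan2(vy,vx)),'cat y in line',vx*(c[1]-y0)-vy*(c[0]-x0),'pivot off',vx*(PIV[1]-y0)-vy*(PIV[0]-x0))
arm(p);arm(q)
# button from the start pictures: brass/round centre
for n,c in (('top',p),('side',q)):
    f=cv2.imread(f'pics/{n}0.png'); h=cv2.cvtColor(f,cv2.COLOR_BGR2HSV)
    b=((h[...,0]>14)&(h[...,0]<32)&(h[...,1]>110)&(h[...,2]>90)).astype(np.uint8)
    N,L,s,cc=cv2.connectedComponentsWithStats(b)
    for i in range(1,N):
        if s[i,4]>30 and 200<cc[i][0]<330 and 180<cc[i][1]<270: print(n,s[i],cc[i],onz(c,cc[i],34))
cv2.imwrite('pics/e.png',cv2.resize(p['frame'][100:290,230:450],None,fx=3,fy=3))
f=cv2.imread('pics/side0.png');cv2.imwrite('pics/f.png',cv2.resize(f[190:290,190:320],None,fx=4,fy=4))
E
```

```text
time_s: 11.85
ee_pos: [444.9, -56.0, 234.0]
tcp_rot: [2.805, -1.414, 0.003]
ft_force: [0.6, 0.3, 0.4]
gripper_width: 0.001
gripper_force: 0.0
ang -51.91385 cat y in line -1.9239273 pivot off -3.508860116271535
ang -51.91385 cat y in line 2.6283417 pivot off -3.508860116271535
score 0.79 ang bar+head -50.1 head [  93.6 -113.5] -50.5 300 rmax 176.0
score 0.69 ang bar+head -48.9 head [  96.6 -110.6] -48.9 304 rmax 183.0
top [289 148  22  70 569] [298.2 190. ] [587.1 -40.1  34. ]
top [301 244  12  12 108] [306.9 249.5] [451.1 -59.4  34. ]
side [260 197  62  48 780] [279.4 216.7] [579.8  22.2  34. ]
side [222 238  10   9  77] [226.4 241.9] [450.1 -46.4  34. ]
```

View pics/e.png

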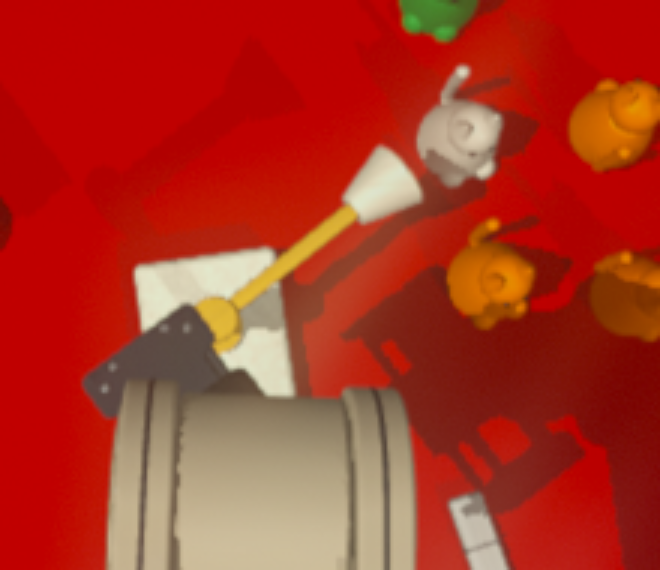

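View pics/f.png

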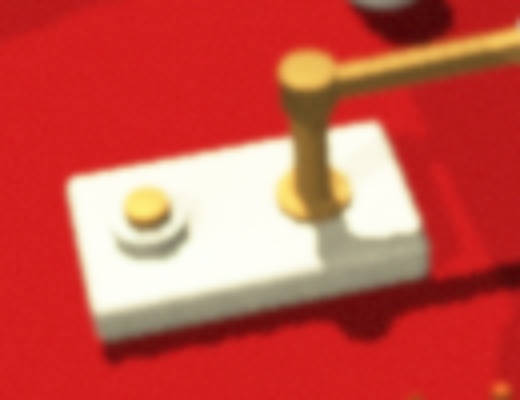

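The line fit puts the cat's middle within about 4 mm of the arm's line, and the picture agrees. Pressing in this pose would bring the wide gripper body to hub height, so I'll first turn tool x along the base and centre over the button. Both views together put the button at about (451,-59), top near z = 46.

```bash
python3 -m handwheel '[[[0,0,0],-7.7,0],[[0,0,0],-7.7,0],[[0,0,0],-7.7,0],[[0,0,0],-7.7,0],[[0,0,0],-7.7,0],[[0,0,0],-7.7,0],[[0,0,0],-7.7,0],[[0,0,0],-7.7,0]]'
python3 - <<'E'
from h import *
q=read_camera('side');p=read_camera('top')
b=tri([p,q],[(306.9,249.5),(226.4,241.9)]);print(b)
st([b[0],b[1],b[2]+19])
E
```

```text
time_s: 12.9
ee_pos: [445.4, -56.4, 233.3]
tcp_rot: [-3.133, -0.229, 0.001]
ft_force: [0.1, -0.7, -0.5]
gripper_width: 0.006
gripper_force: 0.0
[451.24545003 -59.07931491  46.25633936]
t 13.0 p [445.3 -56.4 233.3] ang 8.2 w 0.001703238780411955 F [-0.3  0.5  0.5] z [-0.  0. -1.]
shift cm [ 0.56  0.36 16.8 ]
```

```bash
python3 -m handwheel '[[[0.28,0.18,3],0,0],[[0.28,0.18,4],0,0],[[0,0,4],0,0],[[0,0,3],0,0],[[0,0,1.3],0,0],[[0,0,0],0,0]]'; python3 -m handwheel '[[[0,0,0.5],0,0],[[0,0,0.3],0,0],[[0,0,0.2],0,0],[[0,0,0],0,0]]'
python3 - <<'E'
from h import *
st([451.2,-59.1,65])
p=read_camera('side');arm(p);cv2.imwrite('pics/g.png',cv2.resize(p['frame'][150:290,170:370],None,fx=3.5,fy=3.5))
E
```

```text
time_s: 13.6
ee_pos: [450.1, -59.0, 79.3]
tcp_rot: [-3.133, -0.217, 0.005]
ft_force: [0.1, 0.2, 0.7]
gripper_width: 0.007
gripper_force: 0.0
time_s: 14.0
ee_pos: [451.1, -59.3, 71.0]
tcp_rot: [3.134, 0.22, 0.001]
ft_force: [1.1, -0.8, 0.0]
gripper_width: 0.005
gripper_force: 0.0
t 14.0 p [451.1 -59.3  71. ] ang 8.0 w 0.004658328572088385 F [ 1.1 -0.8  0. ] z [ 0.001 -0.    -1.   ]
shift cm [ 0.02 -0.02  0.6 ]
score 0.8 ang bar+head -49.2 head [  95.9 -109.9] -48.9 345 rmax 183.0
```

View pics/g.png

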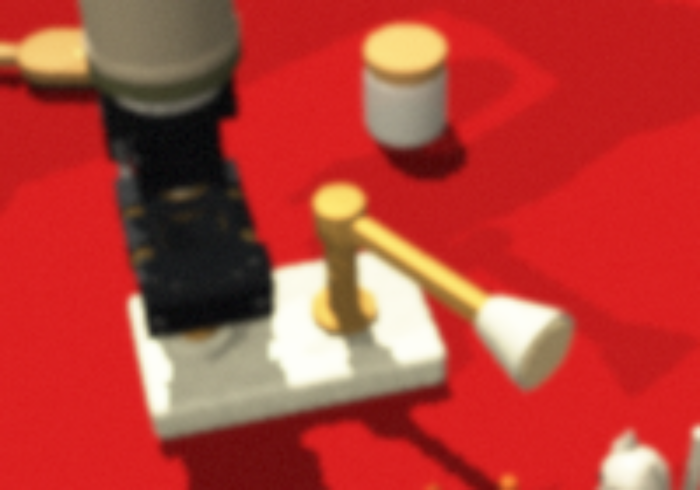

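The fingertip hangs just above the button, the gripper body is clear of the hub, and the arm still points at the cat. I'll press in small steps and watch the force.

```bash
python3 -m handwheel '[[[0,0,0.2],0,0],[[0,0,0.2],0,0],[[0,0,0.2],0,0],[[0,0,0],0,0]]';python3 -m handwheel '[[[0,0,0.2],0,0],[[0,0,0],0,0]]';python3 -m handwheel '[[[0,0,0.2],0,0],[[0,0,0],0,0]]'
```

```text
time_s: 14.5
ee_pos: [451.1, -59.3, 64.6]
tcp_rot: [3.134, 0.22, 0.001]
ft_force: [1.5, -0.1, 3.4]
gripper_width: 0.003
gripper_force: 1.6
time_s: 14.7
ee_pos: [451.2, -59.3, 63.3]
tcp_rot: [3.133, 0.22, 0.001]
ft_force: [-2.5, -0.6, 12.2]
gripper_width: 0.005
gripper_force: 5.8
time_s: 14.9
ee_pos: [451.4, -59.3, 62.8]
tcp_rot: [3.133, 0.22, 0.001]
ft_force: [-11.4, 0.6, 35.3]
gripper_width: 0.01
gripper_force: 17.4
```

```bash
for i in 1; do python3 -m handwheel '[[[0,0,-0.25],0,0],[[0,0,0],0,0]]';python3 -m handwheel '[[[0,0,-0.15],0,0],[[0,0,0],0,0]]';python3 -m handwheel '[[[0,0,-0.15],0,0],[[0,0,0],0,0]]';python3 -m handwheel '[[[0,0,-0.15],0,0],[[0,0,0],0,0]]';python3 -m handwheel '[[[0,0,-0.15],0,0],[[0,0,0],0,0]]';python3 -m handwheel '[[[0,0,-0.2],0,0],[[0,0,0],0,0]]'; done | grep -E "ee_pos|ft_"
```

```text
ee_pos: [451.1, -59.3, 63.6]
ft_force: [1.1, -0.3, 4.4]
ee_pos: [451.1, -59.3, 64.7]
ft_force: [2.2, -0.6, 3.2]
ee_pos: [450.9, -59.2, 66.1]
ft_force: [2.0, -0.4, 2.2]
ee_pos: [450.6, -59.2, 67.5]
ft_force: [1.1, -0.2, 2.2]
ee_pos: [450.4, -59.2, 69.0]
ft_force: [-1.0, -0.7, 0.8]
ee_pos: [450.5, -59.2, 71.0]
ft_force: [-0.0, -0.1, -0.1]
```

The force fell steadily from 4.4 N to 0 over about 6 mm, so the button was fully down and has come back up. Now I'll retract and check.

```bash
python3 -m handwheel '[[[0,0,-2],0,0],[[0,0,-4],0,0],[[0,0,-4],0,0],[[0,0,-4],0,0],[[0,0,-2],0,0],[[0,0,0],0,0],[[0,0,0],0,0],[[0,0,0],0,0]]'
python3 - <<'E'
from h import *
st()
p=read_camera('top');q=read_camera('side');arm(p);arm(q)
cv2.imwrite('pics/z.png',q['frame'])
for l in ('jar','file_case','hairbrush','cat'): print(l,[(np.round(r['at'],1),round(r['score'],2)) for r in mark_of(p,l)[:3]])
E
```

```text
time_s: 16.9
ee_pos: [450.0, -59.2, 229.7]
tcp_rot: [-3.133, -0.221, 0.004]
ft_force: [-0.4, -1.3, -0.1]
gripper_width: 0.007
gripper_force: 0.0
t 16.9 p [450.  -59.2 229.7] ang 8.1 w 0.0068982740534907026 F [-0.4 -1.3 -0.1] z [-0.002  0.    -1.   ]
score 0.67 ang bar+head -50.4 head [  92.6 -113.6] -50.8 302 rmax 175.0
score 0.59 ang bar+head -49.1 head [  96.1 -110.6] -49.0 322 rmax 183.0
jar [(array([202.8, 179.1]), 0.57)]
file_case [(array([389.9, 293.1]), 0.97)]
hairbrush [(array([155.3, 306.7]), 0.81)]
cat [(array([391.9, 192.1]), 0.91), (array([430.9, 142.5]), 0.82), (array([376.4, 100.5]), 0.78)]
```

View pics/z.png

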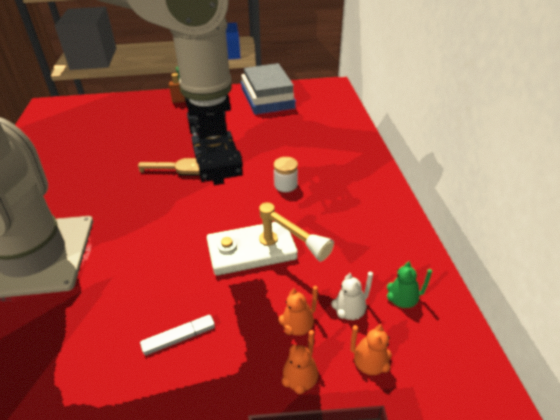

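The head at (320,246) points at the white cat at (350,300). The button is up at (227,242), everything else stands where it was, and the robot is clear of the scene.

```bash
python3 -c "
from station import *
print(hand_in())"
```

```text
the job is handed in; nothing more can be done
None
```

The lamp arm points at the white cat (about 4 mm off its middle by my camera fit), the button was pressed fully down and came back up, nothing else was disturbed, and the job is handed in; no verdict was returned.

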